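# Lock the otoscope head onto its battery handle

## Robot

A 6-joint arm with a two-finger parallel gripper is mounted at the origin on a cart in front of the work surface, level with it; the furniture and walls round the work are solid. World frame = base frame: x ahead of the robot, y to its left, z up, the work surface at z = 0. Lengths are in m, angles in rad, forces in N, time in s.
With the tool pointing down it reaches from about 0.325 to 0.85 m from the base axis. Payload 4.4 kg.
Tool frame: the origin (TCP) lies at the very end of the fingers, on their centre line; the grasp point (between the pads) lies 19 mm behind it (manip.pinch_z is the distance from the TCP to the grasp point, in m); z points along the fingers, y is the line along which they close (so a half turn about z gives the same grasp; the last joint's range is limited). The gripper opens to 94 mm and grips with 3 to 60 N. Pads are 16 mm wide; open, the fingers measure 119 mm over their backs; the gripper's body (75 mm by 177 mm) begins 78 mm behind the grasp point.
Start: joints at [-1.437, 0.207, 1.542, -0, 1.393, -0.15], TCP at [0.162, -0.552, 0.18] pointing down, gripper open.
Joint ranges: [-2.73, 2.73], [-0.86, 2.22], [0.23, 2.46], [-1.11, 4.25], [0.08, 2.63], [-2.82, 2.82]. Speed limits (rad/s): [2.79, 2.79, 3.14, 3.14, 3.14, 3.14].

## Interface

Orientations are given as a unit quaternion [x, y, z, w].
In Python, from rig import manip, grab_frame, camera_info, sign_off gives the robot as it stands.
- The arm moves only by the shell command python3 -m inch 'ROWS' [FORCE]. ROWS is a JSON object whose one key "steps" holds a list of rows, each a list of 3 entries, a list of its own where there are three numbers: the shift along the tool's x, y, z in mm, then the turn, a rotation vector about the tool's x, y, z in rad, then the closure, from -1 (fully open) to 1 (shut). A call has 1 to 12 rows; each row shifts and turns the commanded pose from where the row before left it, along the tool's axes as they then stand; what a row does not reach is not made up. A row lasts 1/12 s, in which the tool goes at most 41.7 mm and 7.16 degrees, less where a joint would pass 70% of its speed; a pose out of reach is approached as far as the arm can. A call with a gripper value outside its range is refused whole. The fingers move at their own pace and stop on an object; FORCE is the grip in N (left out, the last holds). Time passes only in rows, so rows that do not move let the fingers close. It gives the time, the measured TCP pose, the force, the opening and the grip force at its end, in the units of the state.
- manip.read_state(): the state, without advancing time (a new reading comes with each control period).
- grab_frame(name): name is "side" or "top"; returns (picture, depth): 384x512x3 uint8, red, green, blue; 384x512 float32, m along the optical axis (not along the pixel's ray), 0 where there is no reading.
- camera_info(name): a dict with "K" (3x3 intrinsics, pixels), "k1" (the pictures are not rectified: a ray, as slopes to the right and down, at radius r is drawn at 1 + k1 r^2 times it, then the intrinsics apply), "R" (3x3) and "t" (3): a world point X has camera coordinates R X + t. Camera axes: x right, y down, z forward; pixel columns grow to the right and rows downward; lengths in m; the calibration is good to about 2 mm. A picture is of the moment at which its call begins. camera_info takes no time and is no camera call.
- sign_off(): hands the job in; it is judged then, once.
The state is a dict: "clock": time; "qpos": joint angles; "qvel": joint speeds; "effort": joint torques, N m; "position": TCP position; "eef_rot": TCP orientation; "force": force on the tool from outside, world axes, zero at the start; "torque": the same for the moment, N m; "grip_width": finger opening in m; "finger_force": force on a finger pad.
Only numpy, scipy, OpenCV 4.12 (cv2) and the standard library are available. Lean on these libraries where they do the work, as an engineer would, in place of code of your own. Each camera call takes 0.05 s, during which the arm holds its last target. There are 200 camera calls.

## Task

Get the ear-examination instrument ready: pick up the otoscope head (the one with the cone-shaped ear tip) and lock it by its bayonet onto the bare battery handle in the charging stand: set its slots over the handle's two lugs, press it straight down against the spring, turn it clockwise (seen from above) to the stop, then let the spring lift it so that the lugs settle in their notches, and let go. Do it with feel, pressing with no more than about 20 N and not straining it against the stop; do not knock over the ophthalmoscope head, and leave the small things around where they are.

Things in the scene. Friction and masses are not known exactly. Their poses are not given: they have to be found in the camera images.
- otoscope_head: Otoscope head, loose, standing on its steel bayonet sleeve; 65 to 105 g, 66 mm tall. Origin: centre of the sleeve's open mouth (underside); z up; +x the way the black ear-tip cone points (tip at x 56, z 47 mm), magnifier window at x -24. Sleeve: z 0 to 24 mm, 29.6 mm outside, bore 20.8 mm, 24 mm deep to a flat ceiling. Two J-slots through its wall, alike, 180 deg apart.
- grip_point (a point): Centre of the head's black housing, 45 mm above its mouth, on its axis. Flat sides 26 mm apart along the head's y, 36 mm long (x -17 to 19), from z 29 to 61 mm over the mouth: the place to grip. Not measured while held.
- entry_slot (a point): On the mouth, mid entry slot: slots open at the mouth, 5 mm wide, at -55 and +125 deg in the head's xy-plane (55 deg clockwise of the ear tip from above and across from there). The 4 mm lugs run up them to a roof at z 11 mm, then the slot leads 55 deg counter-clockwise round the sleeve over a sill (top at z 6 mm) to the notch.
- notch (a point): Floor (z 2.5 mm) of the notch at the slot's end, on the head's +x side (the other at -x), under the ear tip. The lugs rest on these floors when locked. The wall just past the notch is the turning stop; play in the notch about 0.05 rad each way. 0.1 N m against the stop is plenty; 0.25 N m is too much.
- charging_stand: White charging stand, fixed, foot 104 x 120 mm, 62 mm high, with the bare black battery handle (30 mm thick) upright in its well; the well grips the handle so that it does not turn. Origin: centre of its underside, on the handle's axis; z up; x: the short side, status panel at -x. Handle's steel post: 19.2 mm thick, from the shoulder at z 115 mm to z 134, then a cone, 11.6 mm wide at z 139.
- lug_level (a point): On the handle's axis at its two bayonet lugs (126 mm over the cart top; axes as the stand's). Lugs 4 mm wide and high, out to 13.8 mm from the axis on both sides, along a line within 29 deg of the stand's x axis: the handle's turn in the well is NOT measured; see or feel it. The head enters with its yaw 55 deg (or 235) more than the lug line's, and locks in line with it.
- contact_top (a point): Top of the sprung contact on the handle's axis, 22.5 mm over the lugs, 11 mm wide. It pushes up on the ceiling of the head's bore: 3.6 N at first touch, plus 1.5 N per mm. Head's origin relative to lug level: +2 mm: mouth rests on the lugs, slots missed, turn it to find them; -1.5: spring touched; -8: clear of the sill, 13.4 N; -9: bottomed on the roof, 14.9 N; locked: -4.5, 8.1 N.
- ophthalmoscope_head: Ophthalmoscope head, loose, standing upright on a like sleeve 30 mm wide; tall and slim, 90 mm high, no cone, 90 g. Not needed; leave it standing. Origin: centre of its underside, z up.
- swab_box: Small card box lying flat, 58 x 98 x 48 mm, loose; leave alone. Origin: centre of its underside.
- plaster_box: Smaller card box lying flat, 45 x 70 x 32 mm, loose; leave alone. Origin: centre of its underside.
- oximeter: Finger-clip oximeter, 60 x 33 x 33 mm, loose; leave alone. Origin: centre of its underside.

How it is judged:
By the outcome, as a careful person would: the job done as asked, in the order asked, and still so for the second after the job is handed in, with the robot touching nothing.
It also fails if it takes over 72 s, if anything falls off the work surface, if the arm or the gripper's body presses on something with over 40 N, if the wrist force passes 120 N, or if a joint passes its speed limit or range.

## Working session

There is one attempt and no reset: what is moved stays moved. The work goes in short steps, Python scripts to look and compute and a shell command to move; the robot and the scene stay as the last step left them, time stands still between calls to the robot, and variables do not carry over. Pictures are saved under pics/ and viewed, at most 10 in all, crops included, and the job is handed in when it is done.

```bash
ls; mkdir -p pics; cat > h.py <<'E'
import numpy as np, cv2
from rig import manip, grab_frame, camera_info, sign_off
def cloud(name, depth):
    c=camera_info(name); K=np.array(c["K"],float); R=np.array(c["R"]); t=np.array(c["t"])
    v,u=np.mgrid[0:384,0:512].astype(np.float64)
    xy=cv2.undistortPoints(np.stack([u.ravel(),v.ravel()],1)[:,None],K,np.array([c["k1"],0,0,0.]))[:,0]
    P=np.c_[xy,np.ones(len(xy))]*depth.reshape(-1,1)
    return ((P-t)@R).reshape(384,512,3)
def save(n,im,s=1):
    cv2.imwrite("pics/"+n,cv2.resize(im[:,:,::-1],None,fx=s,fy=s,interpolation=cv2.INTER_CUBIC))
E
python3 - <<'E'
from h import *
ims=[]
for n in("side","top"):
    im,d=grab_frame(n); np.savez(n+"0.npz",im=im,d=d); save(n+"0.png",im,1.5)
    c=camera_info(n); print(n,c["k1"],np.round(c["K"],1).tolist(),np.round(-np.array(c["R"]).T@c["t"],3),np.round(c["R"],2).tolist())
print(manip.read_state(), manip.pinch_z)
E
```

```text
pics
side -0.056116458260532354 [[359.4, 0.0, 256.2], [0.0, 359.4, 194.0], [0.0, 0.0, 1.0]] [0.335 0.787 0.673] [[-0.97, -0.23, 0.01], [-0.14, 0.59, -0.8], [0.18, -0.78, -0.6]]
top -0.146045396910796 [[419.6, 0.0, 249.8], [0.0, 419.6, 191.7], [0.0, 0.0, 1.0]] [0.362 0.03  1.088] [[-0.01, -1.0, 0.0], [-0.99, 0.01, -0.15], [0.15, -0.0, -0.99]]
{'clock': 0.1, 'qpos': array([-1.43649963e+00,  2.07345731e-01,  1.54281402e+00, -2.50119372e-05,
        1.39350604e+00, -1.50514043e-01]), 'qvel': array([-0.00082472, -0.00205418, -0.00334394,  0.00122533,  0.00021308,
       -0.0005577 ]), 'effort': array([-5.85558814e-05, -3.71863282e+01, -2.82292861e+01,  6.99376711e-02,
        3.11796810e-02, -5.81392010e-05]), 'position': array([ 0.16142659, -0.55105128,  0.17879938]), 'eef_rot': array([ 9.89876633e-01,  1.41926663e-01, -3.90214579e-06, -1.03663331e-03]), 'force': array([0.4487002 , 0.40300409, 0.9450364 ]), 'torque': array([ 0.0351583 , -0.00822083, -0.02792445]), 'finger_force': 0.0, 'grip_width': 0.09414087231833786} 0.0188
```

View pics/top0.png

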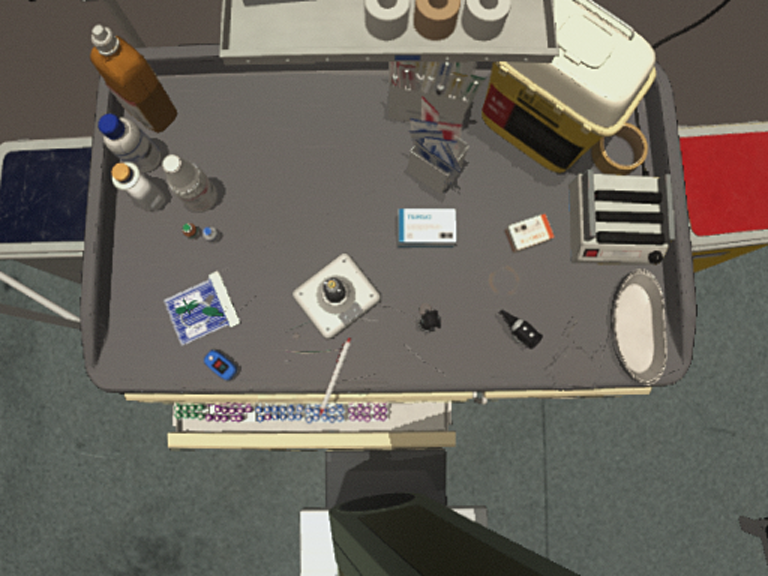

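View pics/side0.png

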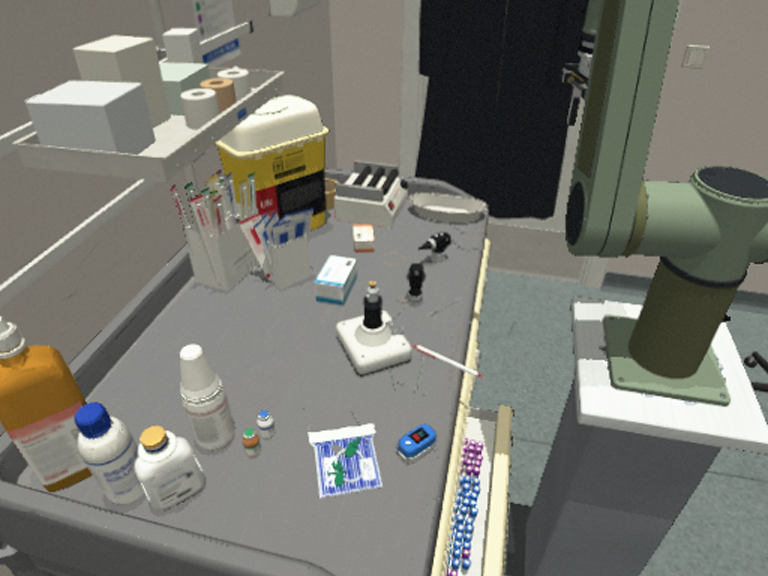

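Top view: the otoscope head is at about (525,328), with its cone pointing to the upper left. The stand is at (337,293), the ophthalmoscope head at (430,320) and the oximeter at (220,364). The side view agrees.

```bash
python3 - <<'E'
from h import *
D={n:np.load(n+"0.npz") for n in("side","top")}
C={n:cloud(n,D[n]["d"]) for n in D}
def proj(n,X):
    c=camera_info(n);R=np.array(c["R"]);p=cv2.projectPoints(np.array(X,float).reshape(-1,3),cv2.Rodrigues(R)[0],np.array(c["t"]),np.array(c["K"]),np.array([c["k1"],0,0,0.]))[0]
    return p[:,0]
T=C["top"]; S=C["side"]
print("head px",T[219,350],"stand",T[195,225],T[213,286])
o=T[219,350]; s=T[195,225]
for n in C:
    P=C[n].reshape(-1,3); im=D[n]["im"].reshape(-1,3)
    m=(np.hypot(P[:,0]-o[0],P[:,1]-o[1])<.09)&(P[:,2]>.01)&(P[:,2]<.08)
    Q=P[m]; print(n,"head n",m.sum(), Q.min(0),Q.max(0))
    for a,b in((.01,.025),(.03,.045),(.045,.056),(.056,.075)):
        q=Q[(Q[:,2]>a)&(Q[:,2]<b)]
        if len(q)>4:
            r=cv2.minAreaRect((q[:,:2]*1000).astype(np.float32)); print(a,len(q),np.round(q.mean(0),4),np.round(r[0],1),np.round(r[1],1),round(r[2],1))
    m=(np.hypot(P[:,0]-s[0],P[:,1]-s[1])<.09)&(P[:,2]>.005)
    Q=P[m]
    for a,b in((.01,.03),(.055,.07),(.09,.118),(.118,.135),(.135,.16)):
        q=Q[(Q[:,2]>a)&(Q[:,2]<b)]
        if len(q)>4:
            r=cv2.minAreaRect((q[:,:2]*1000).astype(np.float32)); print("st",a,len(q),np.round(q.mean(0),4),np.round(r[0],1),np.round(r[1],1),round(r[2],1))
def crop(n,X,w):
    u,v=proj(n,X)[0].astype(int); print(n,"crop origin",u-w,v-w)
    return cv2.resize(D[n]["im"][v-w:v+w,u-w:u+w],(390,390),interpolation=cv2.INTER_CUBIC)
a=np.hstack([crop("top",[s[0],s[1],.12],16),crop("side",[s[0],s[1],.12],24)])
save("crops.png",a)
save("crops2.png",np.hstack([crop("top",[o[0],o[1],.03],26),crop("side",[o[0],o[1],.03],26)]))
E
```

```text
head px [ 0.44760644 -0.21991437  0.06370689] stand [0.50355263 0.08498334 0.1141887 ] [ 0.46229683 -0.05957207  0.08691236]
side head n 210 [ 0.41753071 -0.24455048  0.01142579] [ 0.48136697 -0.18496601  0.06564537]
0.01 36 [ 0.4402 -0.2145  0.0187] [ 440.6 -214.9] [27.2 15.2] 7.3
0.03 39 [ 0.4377 -0.2135  0.0387] [ 439.  -211.8] [59.8 10.1] 37.3
0.045 71 [ 0.4483 -0.2064  0.0513] [ 449.8 -212.2] [81.8 22.8] 42.6
0.056 56 [ 0.4414 -0.2192  0.0595] [ 444.1 -218.8] [52.5 24.8] 52.9
st 0.01 281 [0.498  0.137  0.0216] [499.5 125. ] [167.5  88. ] 1.3
st 0.055 123 [0.5096 0.1047 0.0622] [510.6  99.3] [44.7 34.7] 13.7
st 0.09 131 [0.5101 0.1025 0.1067] [511.6 100. ] [30.6 24.5] 12.2
st 0.118 46 [0.5107 0.0995 0.127 ] [511.   98.4] [22.   9.5] 29.3
st 0.135 41 [0.5112 0.0958 0.1424] [510.9  95.2] [18.1 10.6] 31.0
top head n 305 [ 0.41596113 -0.25251976  0.01001211] [ 0.48218884 -0.18320903  0.0676038 ]
0.01 11 [ 0.4329 -0.2147  0.0187] [ 432.5 -214.6] [14.9  3.8] 40.1
0.03 16 [ 0.4359 -0.2164  0.0396] [ 446.7 -212.2] [78.  26.3] 60.1
0.045 96 [ 0.4546 -0.207   0.0518] [ 452.6 -214.4] [81.3 27.3] 43.1
0.056 179 [ 0.4416 -0.2242  0.0597] [ 444.7 -222.3] [55.1 25.6] 44.0
st 0.01 135 [0.496  0.085  0.0258] [500.2  84.3] [135.2 120. ] 37.1
st 0.055 115 [0.5043 0.0903 0.0608] [508.6  91.9] [37.3 45.3] 19.6
st 0.09 87 [0.5093 0.0919 0.1131] [512.4  93.3] [30.4 30.6] 29.3
st 0.118 25 [0.5095 0.0931 0.1306] [510.8  93.7] [25.  15.2] 78.6
st 0.135 42 [0.5122 0.0931 0.1413] [512.6  93.7] [16.5 15.4] 26.3
top crop origin 208 178
side crop origin 228 171
top crop origin 320 194
side crop origin 264 139
```

View pics/crops.png

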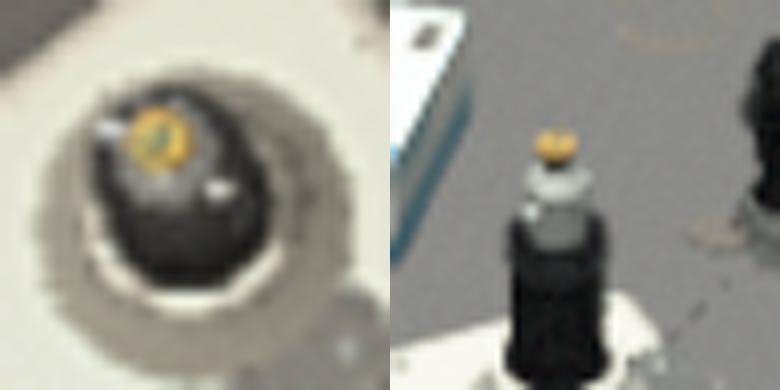

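View pics/crops2.png

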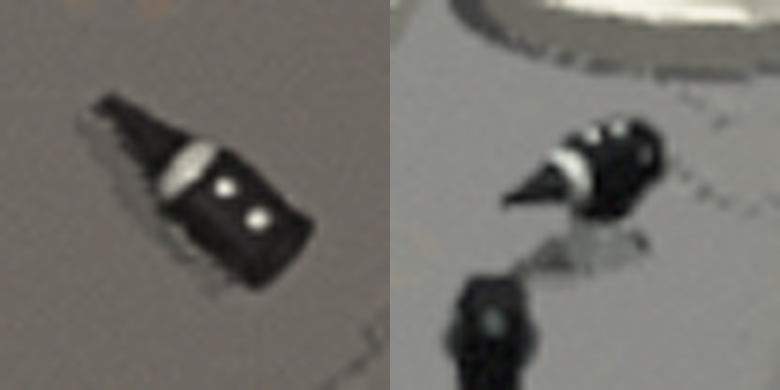

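The lugs appear as bright spots in the top crop at about (107,128) and (217,188). The cone tip is at about (110,100) in the other crop.

```bash
cat >> h.py <<'E'
from scipy.spatial.transform import Rotation as Ro
def ray(n,uv,z):
    c=camera_info(n);R=np.array(c["R"]);t=np.array(c["t"])
    p=cv2.undistortPoints(np.array([[uv]],float),np.array(c["K"]),np.array([c["k1"],0,0,0.]))[0,0]
    o=-R.T@t; d=R.T@np.r_[p,1]; return o+d*(z-o[2])/d[2]
def go(pos,yaw):
    s=manip.read_state(); R=Ro.from_quat(s["eef_rot"]); x=R.as_matrix()
    T=Ro.from_euler("z",yaw)*Ro.from_euler("x",np.pi)
    print("pos",np.round(s["position"]*1e3,1),"yaw",round(np.arctan2(x[1,0],x[0,0]),4),"z",np.round(x[:,2],4),"t",s["clock"],"w",round(s["grip_width"]*1e3,1),"F",np.round(s["force"],1),"M",np.round(s["torque"],3),"ff",round(s["finger_force"],1))
    print("shift mm",np.round(x.T@(np.array(pos)-s["position"])*1e3,1),"turn",np.round((R.inv()*T).as_rotvec(),3))
E
python3 - <<'E'
from h import *
f=lambda x,y,ox,oy,s:(ox+x/s-.5,oy+y/s-.5)
a=ray("top",f(107,128,208,178,390/32),.126);b=ray("top",f(217,188,208,178,390/32),.126)
print(a,b,(a+b)/2,np.linalg.norm(a-b),np.degrees(np.arctan2(*(a-b)[1::-1])))
print("contact",ray("top",f(158,138,208,178,390/32),.1485))
print("sidelug",ray("side",f(141,213,228,171,390/48),.126),"contact side",ray("side",f(166,140,228,171,390/48),.1485))
print("tip",ray("top",f(108,100,320,194,7.5),.047),ray("side",f(113,203,264,139,7.5),.047))
# bright lug centroids
D=np.load("top0.npz")["im"][178:210,208:240].astype(int);g=D.sum(2)
print(g[8:20,6:22])
go([.441,-.224,.18],.755)
E
```

```text
[0.51847982 0.10456363 0.126     ] [0.50668495 0.08360137 0.126     ] [0.51258238 0.0940825  0.126     ] 0.024052753426399436 60.63477937214019
contact [0.51282474 0.09332235 0.1485    ]
sidelug [0.51930686 0.10024713 0.126     ] contact side [0.51344647 0.09143024 0.1485    ]
tip [ 0.48025689 -0.18426316  0.047     ] [ 0.48148597 -0.18397059  0.047     ]
[[674 624 491 408 312 331 301 292 380 275 194 232 328 396 387 390]
 [626 517 449 334 247 393 473 445 392 359 287 178 195 277 324 373]
 [522 470 603 595 473 506 491 418 477 379 343 218 162 197 321 336]
 [454 374 371 438 445 462 446 394 509 380 364 315 171 154 282 371]
 [445 306 178 311 409 453 399 423 487 361 353 331 181 148 215 383]
 [442 319 167 270 379 414 447 432 352 377 391 295 170 157 138 238]
 [454 313 173 258 396 414 460 511 409 387 359 340 247 182 123 158]
 [475 343 176 176 291 404 439 461 416 375 321 584 522 271 130 125]
 [487 435 237 141 189 321 332 341 353 285 198 326 288 168 170 129]
 [469 561 357 163 152 180 184 224 229 201 158 165 143 162 154 124]
 [423 568 386 166 130 156 167 167 161 173 161 148 132 174 130 116]
 [433 540 457 241 117 138 150 148 169 155 143 136 122 124  99 147]]
pos [ 161.4 -551.1  178.8] yaw 0.2848 z [-3.0e-04  2.1e-03 -1.0e+00] t 0.1 w 94.1 F [0.4 0.4 0.9] M [ 0.035 -0.008 -0.028] ff 0.0
shift mm [ 360.2 -235.3   -0.6] turn [-0.002 -0.001 -0.47 ]
```

```bash
python3 -m inch '{"steps":[[[30,-19.5,0],[0,0,0],-1],[[30,-19.5,0],[0,0,0],-1],[[30,-19.5,0],[0,0,0],-1],[[30,-19.5,0],[0,0,0],-1],[[30,-19.5,0],[0,0,0],-1],[[30,-19.5,0],[0,0,0],-1],[[30,-19.5,0],[0,0,0],-1],[[30,-19.5,0],[0,0,0],-1],[[30,-19.5,0],[0,0,0],-1],[[30,-19.5,0],[0,0,0],-1],[[30,-20,0],[0,0,0],-1],[[30,-20,0],[0,0,0],-1]]}'
python3 -m inch '{"steps":[[[0,0,0],[0,0,-0.1],-1],[[0,0,0],[0,0,-0.1],-1],[[0,0,0],[0,0,-0.1],-1],[[0,0,0],[0,0,-0.1],-1],[[0,0,0],[0,0,-0.07],-1],[[0,0,0],[0,0,0],-1]]}'
python3 -c "
from h import *
go([.441,-.224,.028],.755)"
```

```text
clock: 1.1
position: [0.4416, -0.2234, 0.1795]
eef_rot: [0.99, 0.142, -0.0, -0.0]
force: [0.5, 0.9, -0.1]
grip_width: 0.0941
finger_force: 0.0
clock: 1.6
position: [0.4407, -0.2247, 0.1793]
eef_rot: [0.929, 0.369, -0.0, -0.001]
force: [0.9, -0.1, 1.0]
grip_width: 0.0939
finger_force: 0.0
pos [ 440.7 -224.7  179.3] yaw 0.7562 z [-9.e-04  7.e-04 -1.e+00] t 1.6 w 93.9 F [ 0.9 -0.1  1. ] M [-0.011 -0.04   0.023] ff 0.0
shift mm [ 7.000e-01 -1.000e-01  1.513e+02] turn [-0.001  0.     0.001]
```

```bash
python3 -m inch '{"steps":[[[0,0,25],[0,0,0],-1],[[0,0,25],[0,0,0],-1],[[0,0,25],[0,0,0],-1],[[0,0,25],[0,0,0],-1],[[0,0,20],[0,0,0],-1],[[0,0,15],[0,0,0],-1],[[0,0,10],[0,0,0],-1],[[0,0,6],[0,0,0],-1],[[0,0,0],[0,0,0],-1],[[0,0,0],[0,0,0],-1]]}'
python3 -c "
from h import *
go([.441,-.224,.028],.755)
im,d=grab_frame('top');save('g1.png',np.hstack([cv2.resize(im[190:250,310:390],None,fx=5,fy=5)]))"
```

```text
clock: 2.43
position: [0.4414, -0.2254, 0.0292]
eef_rot: [0.93, 0.368, 0.0, 0.0]
force: [0.1, -0.0, 0.9]
grip_width: 0.0938
finger_force: 0.0
pos [ 441.4 -225.4   29.2] yaw 0.7542 z [ 5.e-04 -3.e-04 -1.e+00] t 2.4333 w 93.8 F [ 0.1 -0.   0.9] M [-0.02  -0.02  -0.008] ff 0.0
shift mm [ 0.7 -1.3  1.2] turn [ 0.001 -0.    -0.001]
```

```bash
python3 -m inch '{"steps":[[[0,0,0],[0,0,0],0.2],[[0,0,0],[0,0,0],0.2],[[0,0,0],[0,0,0],0.2],[[0,0,0],[0,0,0],0.2],[[0,0,0],[0,0,0],0.35],[[0,0,0],[0,0,0],0.4],[[0,0,0],[0,0,0],0.45],[[0,0,0],[0,0,0],0.5],[[0,0,0],[0,0,0],0.6],[[0,0,0],[0,0,0],0.7],[[0,0,0],[0,0,0],1],[[0,0,0],[0,0,0],1]]}' 25
python3 -c "
from h import *
go([.441,-.224,.028],.755)"
```

```text
clock: 3.48
position: [0.441, -0.2252, 0.0288]
eef_rot: [0.93, 0.368, -0.0, -0.0]
force: [0.4, 0.2, 0.2]
grip_width: 0.0257
finger_force: 24.6
pos [ 441.  -225.2   28.8] yaw 0.7548 z [-0. -0. -1.] t 3.4833 w 25.7 F [0.4 0.2 0.2] M [-0.024 -0.011  0.03 ] ff 24.6
shift mm [ 0.8 -0.9  0.8] turn [-0.  0. -0.]
```

```bash
python3 -m inch '{"steps":[[[0,0,0],[0,0,0],1],[[0,0,0],[0,0,0],1],[[0,0,-8],[0,0,0],1],[[0,0,-15],[0,0,0],1],[[0,0,-20],[0,0,0],1],[[0,0,-20],[0,0,0],1],[[0,0,-20],[0,0,0],1],[[0,0,-20],[0,0,0],1],[[0,0,-20],[0,0,0],1],[[0,0,-20],[0,0,0],1],[[0,0,-20],[0,0,0],1],[[0,0,-20],[0,0,0],1]]}' 45
python3 -m inch '{"steps":[[[0,0,0],[0,0,-0.11],1],[[0,0,0],[0,0,-0.11],1],[[0,0,0],[0,0,-0.11],1],[[0,0,0],[0,0,-0.11],1],[[0,0,0],[0,0,-0.11],1],[[0,0,0],[0,0,-0.11],1],[[0,0,0],[0,0,-0.11],1],[[0,0,0],[0,0,-0.11],1],[[0,0,0],[0,0,-0.11],1],[[0,0,0],[0,0,-0.11],1],[[0,0,0],[0,0,-0.11],1],[[0,0,0],[0,0,-0.05],1]]}'
python3 -c "
from h import *
go([.5125,.0935,.215],2.018)
print('to 60mm short:');go([.5,.02,.215],2.018)
"
```

```text
clock: 4.48
position: [0.4408, -0.2249, 0.2133]
eef_rot: [0.93, 0.369, 0.0, 0.0]
force: [-0.2, 0.7, -1.2]
grip_width: 0.0254
finger_force: 44.4
clock: 5.48
position: [0.4408, -0.225, 0.2122]
eef_rot: [0.532, 0.847, 0.0, 0.0]
force: [0.6, -0.4, -0.7]
grip_width: 0.0258
finger_force: 44.4
pos [ 440.8 -225.   212.2] yaw 2.0193 z [ 0.e+00  1.e-04 -1.e+00] t 5.4833 w 25.8 F [ 0.6 -0.4 -0.7] M [-0.034 -0.096 -0.017] ff 44.4
shift mm [255.9 202.7  -2.7] turn [ 0.    -0.     0.001]
to 60mm short:
pos [ 440.8 -225.   212.2] yaw 2.0193 z [ 0.e+00  1.e-04 -1.e+00] t 5.4833 w 25.8 F [ 0.6 -0.4 -0.7] M [-0.034 -0.096 -0.017] ff 44.4
shift mm [195.1 159.5  -2.7] turn [ 0.    -0.     0.001]
```

```bash
python3 -m inch '{"steps":[[[12,10,0],[0,0,0],1],[[20,16,0],[0,0,0],1],[[24,19,0],[0,0,0],1],[[24,19,0],[0,0,0],1],[[24,19,0],[0,0,0],1],[[24,19,0],[0,0,0],1],[[24,19,0],[0,0,0],1],[[24,19,0],[0,0,0],1],[[24,19,0],[0,0,0],1],[[24,19,0],[0,0,0],1],[[20,16,0],[0,0,0],1],[[12,8.7,0],[0,0,0],1]]}'
python3 -m inch '{"steps":[[[0,0,0],[0,0,0],1],[[0,0,0],[0,0,0],1]]}'
python3 - <<'E'
from h import *
go([.5125,.0935,.1765],2.018)
im,d=grab_frame('side'); np.savez('s2.npz',im=im,d=d)
im2,d2=grab_frame('top')
save('s2.png',np.hstack([cv2.resize(im[135:205,210:290],(456,399)),cv2.resize(im2[140:240,180:265],(340,400))[:399]]))
E
```

```text
clock: 6.48
position: [0.5141, 0.0959, 0.2123]
eef_rot: [0.533, 0.846, 0.001, -0.0]
force: [-0.5, -0.6, -0.7]
grip_width: 0.0254
finger_force: 44.4
clock: 6.65
position: [0.5138, 0.0935, 0.212]
eef_rot: [0.533, 0.846, -0.0, 0.0]
force: [1.2, 0.3, -1.2]
grip_width: 0.0254
finger_force: 44.4
pos [513.8  93.5 212. ] yaw 2.0168 z [-3.e-04 -6.e-04 -1.e+00] t 6.65 w 25.4 F [ 1.2  0.3 -1.2] M [-0.068 -0.155 -0.054] ff 44.4
shift mm [ 0.6 -1.2 35.5] turn [-0.001  0.    -0.001]
```

View pics/s2.png

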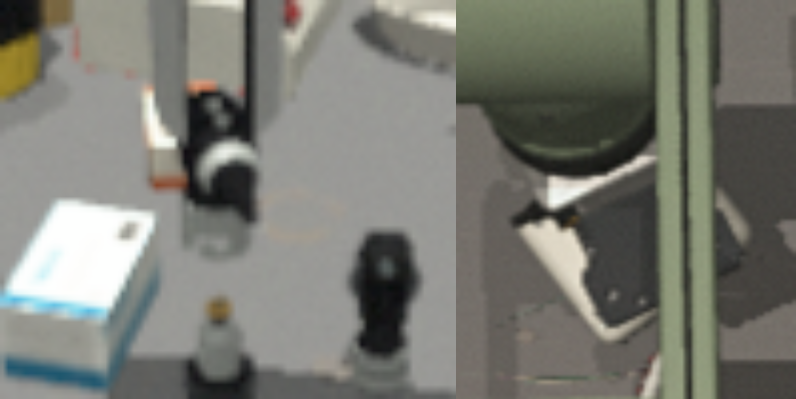

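The sleeve is centred at about (215,215) in the left crop and sits over the post (gold tip at 218,308). The alignment looks within a few mm.

```bash
python3 - <<'E'
from h import *
A=np.load('s2.npz'); im=A['im'];d=A['d'];P=cloud('side',d)
# tip & sleeve & post points
m=(P[...,0]>.44)&(P[...,0]<.58)&(P[...,1]>.03)&(P[...,1]<.19)
for a,b,c in((.186,.205,.04),(.215,.25,.05),(.118,.134,.03),(.142,.152,.03)):
    k=m&(P[...,2]>a)&(P[...,2]<b)&(np.hypot(P[...,0]-.5138,P[...,1]-.0935)<c)
    q=P[k]; print(a,len(q),"mean",np.round(q.mean(0)*1e3,1),"x",np.round(np.percentile(q[:,0],[0,5,50,95,100])*1e3,1),"ymax",np.round(np.percentile(q[:,1],[50,90,100])*1e3,1))
c=camera_info('side');h=np.array(c['R'])[0]
for a,b,r in((.188,.204,14.8),(.119,.133,9.6),(.143,.15,5.5),(.09,.11,15)):
    k=m&(P[...,2]>a)&(P[...,2]<b)&(np.hypot(P[...,0]-.5138,P[...,1]-.0935)<.025)
    q=P[k][:,:2]*1e3
    from scipy.optimize import least_squares
    # fit circle of known radius, seen from front
    f=least_squares(lambda p:np.hypot(*(q-p).T)-r,[513,90],loss='soft_l1');print("circle",a,len(q),f.x.round(1),np.abs(f.fun).mean().round(2))
E
```

```text
0.186 69 mean [510.8 105.5 195.1] x [498.7 499.7 510.8 524.5 524.9] ymax [105.6 109.8 110.8]
0.215 245 mean [507.9 108.4 239.7] x [487.2 491.9 507.3 525.8 535.9] ymax [110.1 126.5 137.3]
0.118 41 mean [510.4  99.3 126.3] x [502.3 502.8 510.5 519.1 520.8] ymax [100.2 102.6 104.6]
0.142 16 mean [511.6  94.4 148.4] x [507.3 507.5 511.7 515.1 516.1] ymax [95.2 96.9 98.2]
circle 0.188 52 [513.  94.] 1.11
circle 0.119 35 [512.9  92.8] 0.83
circle 0.143 10 [511.3  90.5] 1.22
circle 0.09 70 [512.5  92.3] 0.8
```

```bash
python3 -m inch '{"steps":[[[-1.2,-0.9,10],[0,0,0],1],[[0,0,10],[0,0,0],1],[[0,0,10],[0,0,0],1],[[0,0,6],[0,0,0],1],[[0,0,4],[0,0,0],1],[[0,0,3],[0,0,0],1],[[0,0,3],[0,0,0],1],[[0,0,0],[0,0,0],1]]}'
python3 -c "
from h import *
go([.5126,.0925,.1578],2.018)"
python3 -m inch '{"steps":[[[0,0,1.5],[0,0,0],1],[[0,0,1.5],[0,0,0],1],[[0,0,1],[0,0,0],1],[[0,0,0],[0,0,0],1]]}'
python3 -c "
from h import *
go([.5126,.0925,.1578],2.018)"
```

```text
clock: 7.42
position: [0.5135, 0.0916, 0.1653]
eef_rot: [0.534, 0.845, -0.0, -0.0]
force: [0.4, -0.3, -1.0]
grip_width: 0.0251
finger_force: 44.4
pos [513.5  91.6 165.3] yaw 2.0148 z [-9.e-04 -0.e+00 -1.e+00] t 7.4167 w 25.1 F [ 0.4 -0.3 -1. ] M [-0.008 -0.111  0.04 ] ff 44.4
shift mm [ 1.2 -0.4  7.5] turn [-0.001 -0.    -0.003]
clock: 7.75
position: [0.5138, 0.0917, 0.1619]
eef_rot: [0.534, 0.845, 0.0, 0.0]
force: [-0.3, -0.5, -0.2]
grip_width: 0.0254
finger_force: 44.4
pos [513.8  91.7 161.9] yaw 2.0149 z [ 1.e-04  0.e+00 -1.e+00] t 7.75 w 25.4 F [-0.3 -0.5 -0.2] M [ 0.001 -0.117 -0.015] ff 44.4
shift mm [ 1.3 -0.7  4.1] turn [ 0.     0.    -0.003]
```

```bash
for i in 1; do python3 -m inch '{"steps":[[[0,0,1],[0,0,0],1],[[0,0,1],[0,0,0],1],[[0,0,0],[0,0,0],1]]}'; done | grep -E "pos|force"
python3 -m inch '{"steps":[[[0,0,1],[0,0,0],1],[[0,0,1],[0,0,0],1],[[0,0,0],[0,0,0],1]]}' | grep -E "pos|force"
python3 -m inch '{"steps":[[[0,0,1],[0,0,0],1],[[0,0,1],[0,0,0],1],[[0,0,0],[0,0,0],1]]}' | grep -E "pos|force"
python3 -c "
from h import *
go([.5126,.0925,.1558],2.018)"
```

```text
position: [0.5137, 0.0916, 0.1596]
force: [-0.6, 0.8, -1.4]
finger_force: 44.4
position: [0.5137, 0.0916, 0.1576]
force: [-0.1, -0.5, -0.3]
finger_force: 44.4
position: [0.5136, 0.0917, 0.1556]
force: [-0.6, 0.5, -0.6]
finger_force: 44.4
pos [513.6  91.7 155.6] yaw 2.0148 z [-5.e-04  2.e-04 -1.e+00] t 8.5 w 25.2 F [-0.6  0.5 -0.6] M [ 0.038 -0.119 -0.014] ff 44.4
shift mm [ 1.2 -0.6 -0.2] turn [-0.    -0.    -0.003]
```

```bash

python3 -m inch '{"steps":[[[0,0,0.7],[0,0,0],1],[[0,0,0.7],[0,0,0],1],[[0,0,0],[0,0,0],1]]}' | grep -E "pos|force"
python3 -m inch '{"steps":[[[0,0,0.7],[0,0,0],1],[[0,0,0.7],[0,0,0],1],[[0,0,0],[0,0,0],1]]}' | grep -E "pos|force"
python3 -c "
from h import *
go([.5126,.0925,.1558],2.018)"
```

```text
position: [0.5136, 0.0917, 0.1542]
force: [-0.7, 0.2, -0.1]
finger_force: 44.4
position: [0.5137, 0.0917, 0.1531]
force: [0.5, -0.0, 0.4]
finger_force: 44.4
pos [513.7  91.7 153.1] yaw 2.0148 z [-1.e-04  1.e-04 -1.e+00] t 9.0 w 25.3 F [ 0.5 -0.   0.4] M [0.092 0.096 0.013] ff 44.4
shift mm [ 1.3 -0.7 -2.7] turn [-0.    -0.    -0.003]
```

```bash

python3 -m inch '{"steps":[[[0,0,0.5],[0,0,0],1],[[0,0,0.5],[0,0,0],1],[[0,0,0],[0,0,0],1]]}' | grep -E "pos|force"
python3 -c "
from h import *
go([.5126,.0925,.1558],2.018)"
```

```text
position: [0.5139, 0.0916, 0.1525]
force: [-2.0, 0.6, 3.4]
finger_force: 44.4
pos [513.9  91.6 152.5] yaw 2.0148 z [ 2.e-04 -1.e-04 -1.e+00] t 9.25 w 25.4 F [-2.   0.6  3.4] M [0.018 0.325 0.022] ff 44.4
shift mm [ 1.4 -0.8 -3.3] turn [ 0.     0.    -0.003]
```

```bash

python3 -m inch '{"steps":[[[0,0,0.5],[0,0,0],1],[[0,0,0.5],[0,0,0],1],[[0,0,0],[0,0,0],1]]}' | grep -E "pos|force"
python3 -c "
from h import *
go([.5126,.0925,.1558],2.018)"
```

```text
position: [0.5139, 0.0916, 0.1514]
force: [-2.6, -0.2, 5.5]
finger_force: 44.4
pos [513.9  91.6 151.4] yaw 2.0148 z [ 3.e-04 -1.e-04 -1.e+00] t 9.5 w 25.5 F [-2.6 -0.2  5.5] M [-0.003  0.529 -0.051] ff 44.4
shift mm [ 1.4 -0.8 -4.4] turn [ 0.     0.    -0.003]
```

```bash

python3 -m inch '{"steps":[[[0.4,-0.9,0],[0,0,0],1],[[0,0,0.6],[0,0,0],1],[[0,0,0.6],[0,0,0],1],[[0,0,0],[0,0,0],1]]}' | grep -E "pos|force"
python3 -c "
from h import *
go([.5126,.0925,.1558],2.018)"
```

```text
position: [0.5138, 0.0916, 0.1507]
force: [-1.1, -0.5, 6.0]
finger_force: 44.5
pos [513.8  91.6 150.7] yaw 2.0148 z [ 2.4e-03  1.0e-04 -1.0e+00] t 9.8333 w 25.4 F [-1.1 -0.5  6. ] M [-0.006  0.225  0.026] ff 44.5
shift mm [ 1.3 -0.7 -5.1] turn [ 0.002  0.001 -0.003]
```

```bash

python3 -m inch '{"steps":[[[0,0,0.7],[0,0,0],1],[[0,0,0.7],[0,0,0],1],[[0,0,0.6],[0,0,0],1],[[0,0,0],[0,0,0],1]]}' | grep -E "pos|force"
python3 -c "
from h import *
go([.5126,.0925,.1558],2.018)"
```

```text
position: [0.5139, 0.0916, 0.1492]
force: [-1.4, 0.3, 8.5]
finger_force: 44.5
pos [513.9  91.6 149.2] yaw 2.0148 z [ 0.0024 -0.     -1.    ] t 10.1667 w 25.4 F [-1.4  0.3  8.5] M [-0.004  0.394  0.005] ff 44.5
shift mm [ 1.4 -0.7 -6.6] turn [ 0.002  0.001 -0.003]
```

```bash

python3 -m inch '{"steps":[[[0,0,0.8],[0,0,0],1],[[0,0,0.8],[0,0,0],1],[[0,0,0.8],[0,0,0],1],[[0,0,0.5],[0,0,0],1],[[0,0,0],[0,0,0],1]]}' | grep -E "pos|force"
python3 -c "
from h import *
go([.5126,.0925,.1558],2.018)"
```

```text
position: [0.514, 0.0915, 0.147]
force: [-3.0, -0.4, 12.2]
finger_force: 44.5
pos [514.   91.5 147. ] yaw 2.0149 z [ 2.7e-03 -2.0e-04 -1.0e+00] t 10.5833 w 25.4 F [-3.  -0.4 12.2] M [-0.034  0.697 -0.021] ff 44.5
shift mm [ 1.4 -0.8 -8.8] turn [ 0.002  0.001 -0.003]
```

```bash

python3 -m inch '{"steps":[[[0.3,-0.6,0.4],[0,0,0],1],[[0,0,0.5],[0,0,0],1],[[0,0,0],[0,0,0],1]]}' | grep -E "pos|force"
python3 -c "
from h import *
go([.5126,.0925,.1558],2.018)"
```

```text
position: [0.5139, 0.0915, 0.1466]
force: [-2.7, 0.3, 12.8]
finger_force: 44.5
pos [513.9  91.5 146.6] yaw 2.0148 z [ 4.3e-03 -2.0e-04 -1.0e+00] t 10.8333 w 25.4 F [-2.7  0.3 12.8] M [-0.034  0.53  -0.013] ff 44.5
shift mm [ 1.4 -0.7 -9.2] turn [ 0.004  0.002 -0.003]
```

```bash

python3 -m inch '{"steps":[[[0,0,0.5],[0,0,0],1],[[0,0,0],[0,0,0],1],[[0,0,0],[0,0,0.03],1],[[0,0,0],[0,0,0.04],1],[[0,0,0],[0,0,0.04],1],[[0,0,0],[0,0,0],1]]}' | grep -E "pos|force"
python3 -c "
from h import *
go([.5126,.0925,.1558],2.018)"
```

```text
position: [0.5139, 0.0915, 0.1462]
force: [-3.4, 0.1, 13.2]
finger_force: 44.5
pos [513.9  91.5 146.2] yaw 1.9037 z [ 4.2e-03 -2.0e-04 -1.0e+00] t 11.3333 w 25.2 F [-3.4  0.1 13.2] M [-0.09   0.621  0.017] ff 44.5
shift mm [ 1.3 -0.9 -9.6] turn [ 0.004  0.002 -0.114]
```

```bash

python3 -m inch '{"steps":[[[0,0,0],[0,0,0.05],1],[[0,0,0],[0,0,0.05],1],[[0,0,0],[0,0,0.05],1],[[0,0,0],[0,0,0],1]]}' | grep -E "pos|force"
python3 -c "
from h import *
go([.5126,.0925,.1558],2.018)"
python3 -m inch '{"steps":[[[0,0,0],[0,0,0.05],1],[[0,0,0],[0,0,0.05],1],[[0,0,0],[0,0,0.05],1],[[0,0,0],[0,0,0.05],1],[[0,0,0],[0,0,0],1]]}' | grep -E "pos|force"
python3 -c "
from h import *
go([.5126,.0925,.1558],2.018)"
```

```text
position: [0.5137, 0.0914, 0.1462]
force: [-2.5, -0.5, 12.5]
finger_force: 44.5
pos [513.7  91.4 146.2] yaw 1.7534 z [ 3.6e-03 -5.0e-04 -1.0e+00] t 11.6667 w 25.3 F [-2.5 -0.5 12.5] M [-0.109  0.761  0.041] ff 44.5
shift mm [ 1.2 -0.8 -9.6] turn [ 0.003  0.002 -0.265]
position: [0.5132, 0.0914, 0.146]
force: [-4.6, -0.6, 12.6]
finger_force: 44.5
pos [513.2  91.4 146. ] yaw 1.5533 z [ 2.6e-03 -5.0e-04 -1.0e+00] t 12.0833 w 25.4 F [-4.6 -0.6 12.6] M [-0.051  0.916  0.05 ] ff 44.5
shift mm [ 1.1 -0.6 -9.8] turn [ 0.002  0.001 -0.465]
```

```bash

python3 -m inch '{"steps":[[[0,-0.7,0],[0,0,0.05],1],[[0,0,0],[0,0,0.05],1],[[0,0,0],[0,0,0.05],1],[[0,0,0],[0,0,0.05],1],[[0,0,0],[0,0,0.05],1],[[0,0,0],[0,0,0],1]]}' | grep -E "pos|force"
python3 -c "
from h import *
go([.5126,.0925,.1558],2.018)"
```

```text
position: [0.5127, 0.0916, 0.1461]
force: [-3.3, 0.2, 13.3]
finger_force: 44.5
pos [512.7  91.6 146.1] yaw 1.3033 z [ 3.e-03 -1.e-04 -1.e+00] t 12.5833 w 25.3 F [-3.3  0.2 13.3] M [0.01  0.923 0.041] ff 44.5
shift mm [ 0.9 -0.3 -9.7] turn [ 0.003  0.    -0.715]
```

```bash

cat > r.sh <<'E'
python3 -c "
from h import *
go([.5126,.0925,.1558],1.06)" | head -1
E
python3 -m inch '{"steps":[[[0,0,0],[0,0,0.04],1],[[0,0,0],[0,0,0.04],1],[[0,0,0],[0,0,0],1]]}' >/dev/null; sh r.sh
python3 -m inch '{"steps":[[[0,0,0],[0,0,0.03],1],[[0,0,0],[0,0,0],1]]}' >/dev/null; sh r.sh
python3 -m inch '{"steps":[[[0,0,0],[0,0,0.03],1],[[0,0,0],[0,0,0],1]]}' >/dev/null; sh r.sh
```

```text
pos [512.6  91.7 146.1] yaw 1.2237 z [ 2.9e-03  1.0e-04 -1.0e+00] t 12.8333 w 25.3 F [-4.4  0.4 13. ] M [0.043 0.89  0.047] ff 44.5
pos [512.6  91.7 146. ] yaw 1.1941 z [ 2.8e-03  2.0e-04 -1.0e+00] t 13.0 w 25.7 F [-3.4  0.4 12.4] M [0.082 0.916 0.029] ff 44.5
pos [512.5  91.8 146. ] yaw 1.1641 z [ 2.7e-03  3.0e-04 -1.0e+00] t 13.1667 w 24.9 F [-4.4  0.1 13.1] M [0.137 0.886 0.096] ff 44.5
```

```bash

python3 -m inch '{"steps":[[[0,0,0],[0,0,0.02],1],[[0,0,0],[0,0,0],1]]}' >/dev/null; sh r.sh
python3 -m inch '{"steps":[[[0,0,0],[0,0,0.02],1],[[0,0,0],[0,0,0],1]]}' >/dev/null; sh r.sh
```

```text
pos [512.5  91.8 146. ] yaw 1.1443 z [ 2.7e-03  3.0e-04 -1.0e+00] t 13.3333 w 25.2 F [-4.8  1.  12.8] M [0.104 0.93  0.017] ff 44.5
pos [512.5  91.9 146. ] yaw 1.1244 z [ 2.6e-03  4.0e-04 -1.0e+00] t 13.5 w 25.7 F [-3.6  0.8 13. ] M [0.124 0.949 0.043] ff 44.5
```

```bash

python3 -m inch '{"steps":[[[0,0,0],[0,0,0.02],1],[[0,0,0],[0,0,0],1]]}' >/dev/null; sh r.sh
python3 -m inch '{"steps":[[[0,0,0],[0,0,0.02],1],[[0,0,0],[0,0,0],1]]}' >/dev/null; sh r.sh
```

```text
pos [512.5  91.9 146. ] yaw 1.1043 z [ 2.6e-03  4.0e-04 -1.0e+00] t 13.6667 w 25.3 F [-3.9  1.6 13.2] M [0.162 0.947 0.044] ff 44.5
pos [512.5  91.9 146. ] yaw 1.0844 z [ 2.6e-03  5.0e-04 -1.0e+00] t 13.8333 w 25.4 F [-4.5  0.5 13.3] M [0.181 0.942 0.027] ff 44.5
```

```bash

python3 -m inch '{"steps":[[[0,0,0],[0,0,0.02],1],[[0,0,0],[0,0,0],1]]}' >/dev/null; sh r.sh
```

```text
pos [512.5  92.  146. ] yaw 1.0644 z [ 2.6e-03  6.0e-04 -1.0e+00] t 14.0 w 25.4 F [-3.2  0.5 13.4] M [0.174 0.975 0.017] ff 44.5
```

```bash

python3 -m inch '{"steps":[[[0,0,0],[0,0,0.02],1],[[0,0,0],[0,0,0],1]]}' >/dev/null; sh r.sh
python3 -m inch '{"steps":[[[0,0,0],[0,0,0.015],1],[[0,0,0],[0,0,0],1]]}' >/dev/null; sh r.sh
```

```text
pos [512.5  92.  146. ] yaw 1.0444 z [ 2.5e-03  7.0e-04 -1.0e+00] t 14.1667 w 25.3 F [-4.   0.3 12.6] M [0.202 0.963 0.041] ff 44.5
pos [512.5  92.  146. ] yaw 1.0296 z [ 2.6e-03  7.0e-04 -1.0e+00] t 14.3333 w 25.4 F [-4.4  0.4 13.9] M [0.235 0.979 0.012] ff 44.5
```

```bash

python3 -m inch '{"steps":[[[0,0,0],[0,0,0.015],1],[[0,0,0],[0,0,0],1]]}' >/dev/null; sh r.sh
```

```text
pos [512.4  92.  146. ] yaw 1.0145 z [ 2.5e-03  7.0e-04 -1.0e+00] t 14.5 w 25.4 F [-4.   1.1 12.6] M [0.198 0.966 0.036] ff 44.5
```

```bash

python3 -m inch '{"steps":[[[0,0,0],[0,0,0.015],1],[[0,0,0],[0,0,0],1]]}' >/dev/null; sh r.sh
python3 -m inch '{"steps":[[[0,0,0],[0,0,0.01],1],[[0,0,0],[0,0,0],1]]}' >/dev/null; sh r.sh
```

```text
pos [512.4  92.  146. ] yaw 0.9996 z [ 2.5e-03  8.0e-04 -1.0e+00] t 14.6667 w 25.4 F [-3.5  0.5 14.1] M [0.204 0.962 0.036] ff 44.5
pos [512.4  92.1 146. ] yaw 0.9897 z [ 2.5e-03  8.0e-04 -1.0e+00] t 14.8333 w 25.4 F [-4.2  1.2 12.9] M [0.244 0.943 0.115] ff 44.5
```

```bash

python3 -m inch '{"steps":[[[0,0,0],[0,0,0.01],1],[[0,0,0],[0,0,0],1]]}' >/dev/null; sh r.sh
python3 -m inch '{"steps":[[[0,0,0],[0,0,0.01],1],[[0,0,0],[0,0,0],1]]}' >/dev/null; sh r.sh
```

```text
pos [512.4  92.1 146. ] yaw 0.9798 z [ 2.5e-03  8.0e-04 -1.0e+00] t 15.0 w 25.4 F [-4.4 -0.  13.5] M [0.226 0.988 0.027] ff 44.5
pos [512.4  92.1 146. ] yaw 0.9698 z [ 2.5e-03  9.0e-04 -1.0e+00] t 15.1667 w 25.1 F [-4.4  0.6 13.1] M [0.238 0.979 0.058] ff 44.5
```

```bash

python3 -m inch '{"steps":[[[0,0,0],[0,0,0.01],1],[[0,0,0],[0,0,0],1]]}' >/dev/null; sh r.sh
python3 -m inch '{"steps":[[[0,0,0],[0,0,0.01],1],[[0,0,0],[0,0,0],1]]}' >/dev/null; sh r.sh
```

```text
pos [512.4  92.1 146. ] yaw 0.9598 z [ 2.5e-03  9.0e-04 -1.0e+00] t 15.3333 w 25.6 F [-5.   2.2 13.5] M [0.267 0.978 0.059] ff 44.5
pos [512.4  92.2 146. ] yaw 0.9498 z [ 0.0025  0.001  -1.    ] t 15.5 w 25.0 F [-3.   0.5 13. ] M [0.303 1.026 0.089] ff 44.5
```

```bash

python3 -m inch '{"steps":[[[0,0,0],[0,0,0.01],1],[[0,0,0],[0,0,0],1]]}' >/dev/null; sh r.sh
python3 -m inch '{"steps":[[[0,0,0],[0,0,0.01],1],[[0,0,0],[0,0,0],1]]}' >/dev/null; sh r.sh
```

```text
pos [512.4  92.2 146. ] yaw 0.9398 z [ 0.0025  0.001  -1.    ] t 15.6667 w 25.5 F [-3.5  1.6 14.2] M [0.228 1.001 0.062] ff 44.5
pos [512.4  92.2 146. ] yaw 0.9298 z [ 0.0024  0.0011 -1.    ] t 15.8333 w 25.6 F [-4.6  1.3 13.9] M [0.371 1.031 0.117] ff 44.5
```

```bash

for i in 1 2 3 4 5; do python3 -c "
from h import *
a=[]
im,d=grab_frame('side');s=manip.read_state();print(s['clock'],s['torque'].round(3),s['force'].round(1))
np.savez('s3.npz',im=im,d=d)"; done
python3 - <<'E'
from h import *
A=np.load('s3.npz')['im']; save('s3.png',cv2.resize(A[140:215,205:285],None,fx=7,fy=7))
E
```

```text
15.8833 [0.308 1.003 0.056] [-3.8  1.1 12.9]
15.9333 [0.333 1.011 0.089] [-3.6  1.7 13.3]
15.9833 [0.306 0.988 0.055] [-4.5  0.5 13.8]
16.0333 [0.326 1.018 0.04 ] [-4.3  1.7 14. ]
16.0833 [0.292 1.051 0.094] [-4.5  0.1 13.5]
```

View pics/s3.png

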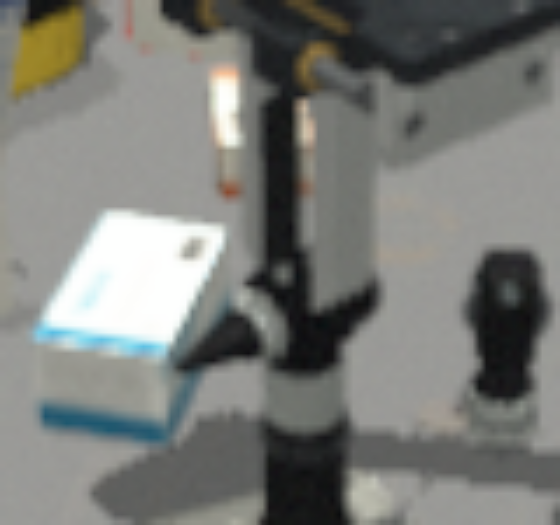

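The sleeve is down on the handle just above its shoulder. The cone tip is at crop (178,363), pointing left. I'll check the head's actual yaw from the tip.

```bash
python3 - <<'E'
from h import *
for tx,ty in((176,362),(183,362)):
    t=ray('side',(205+tx/7-.5,140+ty/7-.5),.1645); v=t[:2]-[.5125,.0925]; print(t,np.hypot(*v),np.arctan2(v[1],v[0]))
P=cloud('side',np.load('s3.npz')['d'])
q=P[(P[...,2]>.15)&(P[...,2]<.185)&(np.hypot(P[...,0]-.5125,P[...,1]-.0925)<.065)&(np.hypot(P[...,0]-.5125,P[...,1]-.0925)>.03)]
a=np.arctan2(q[:,1]-.0925,q[:,0]-.5125); r=np.hypot(q[:,0]-.5125,q[:,1]-.0925)
for lo in(.03,.036,.042,.048,.054):
    k=(r>lo)&(r<lo+.006); print(lo,k.sum(),a[k].round(2), q[k,2].round(3))
E
```

```text
[0.54665587 0.1363636  0.1645    ] 0.05559351602553771 0.9091890364918598
[0.5443563  0.13580839 0.1645    ] 0.05376281829742045 0.9365953236580006
0.03 18 [0.81 0.91 1.01 0.9  0.98 1.08 1.15 1.06 1.09 1.12 1.14 1.2  1.25 1.16
 1.19 1.22 1.24 1.16] [0.173 0.174 0.176 0.172 0.173 0.175 0.175 0.173 0.172 0.171 0.171 0.172
 0.171 0.169 0.168 0.167 0.165 0.161]
0.036 16 [0.95 1.01 0.92 0.99 1.04 1.11 1.03 1.06 1.1  1.09 1.15 1.17 1.11 1.15
 1.19 1.03] [0.172 0.173 0.17  0.171 0.171 0.172 0.17  0.169 0.169 0.168 0.168 0.167
 0.165 0.165 0.165 0.159]
0.042 9 [0.96 1.   1.01 1.02 1.07 1.05 1.09 1.06 1.07] [0.17  0.17  0.169 0.168 0.169 0.166 0.167 0.164 0.163]
0.048 9 [0.99 0.95 0.99 0.99 1.05 1.02 1.01 1.06 1.02] [0.17  0.168 0.169 0.167 0.168 0.168 0.165 0.166 0.164]
0.054 4 [0.98 0.99 0.95 1.02] [0.168 0.167 0.164 0.166]
```

```bash
cat > r.sh <<'E'
python3 -c "
from h import *
T=[];F=[]
for i in range(3):
    grab_frame('side');s=manip.read_state();T.append(s['torque']);F.append(s['force'])
print(np.mean(T,0).round(3),np.mean(F,0).round(1))
go([.5126,.0925,.1558],1.06)" | head -2
E
python3 -m inch '{"steps":[[[0,0,0],[0,0,0.015],1],[[0,0,0],[0,0,0],1]]}' >/dev/null; sh r.sh
python3 -m inch '{"steps":[[[0,0,0],[0,0,0.015],1],[[0,0,0],[0,0,0],1]]}' >/dev/null; sh r.sh
```

```text
[0.357 1.045 0.099] [-3.8  1.4 13.5]
pos [512.4  92.3 146. ] yaw 0.9152 z [ 0.0024  0.0012 -1.    ] t 16.4 w 25.3 F [-4.6  1.2 13.2] M [0.376 0.995 0.089] ff 44.5
[0.355 1.06  0.082] [-4.5  1.  13.5]
pos [512.4  92.3 146. ] yaw 0.9002 z [ 0.0024  0.0013 -1.    ] t 16.7167 w 25.6 F [-3.8  1.  13.2] M [0.361 1.102 0.048] ff 44.5
```

```bash

python3 -m inch '{"steps":[[[0,0,-0.7],[0,0,0],1],[[0,0,-0.7],[0,0,0],1],[[0,0,0],[0,0,0],1]]}' >/dev/null; sh r.sh
```

```text
[0.345 0.682 0.086] [-2.5  1.5  9.2]
pos [512.3  92.3 146.5] yaw 0.9001 z [ 0.002   0.0013 -1.    ] t 17.1167 w 25.4 F [-2.8  1.4  9.6] M [0.346 0.702 0.14 ] ff 44.5
```

```bash

python3 -m inch '{"steps":[[[0,0,0.7],[0,0,0],1],[[0,0,0.7],[0,0,0],1],[[0,0,0],[0,0,0.02],1],[[0,0,0],[0,0,0],1]]}' >/dev/null; sh r.sh
python3 -m inch '{"steps":[[[0,0,0],[0,0,0.02],1],[[0,0,0],[0,0,0],1]]}' >/dev/null; sh r.sh
```

```text
[0.393 1.136 0.129] [-4.8  1.5 14.4]
pos [512.3  92.4 146.1] yaw 0.8804 z [ 0.0022  0.0014 -1.    ] t 17.6 w 25.5 F [-4.4  0.5 14.4] M [0.41  1.17  0.111] ff 44.6
[0.437 1.168 0.179] [-4.8  1.8 14.3]
pos [512.2  92.5 146.1] yaw 0.8605 z [ 0.0021  0.0015 -1.    ] t 17.9167 w 25.1 F [-5.1  1.7 15.2] M [0.397 1.187 0.218] ff 44.6
```

```bash

python3 -m inch '{"steps":[[[0,0,0],[0,0,-0.015],1],[[0,0,-0.7],[0,0,0],1],[[0,0,-0.7],[0,0,0],1],[[0,0,0],[0,0,0],1]]}' >/dev/null; sh r.sh
```

```text
[0.422 0.73  0.127] [-2.5  2.   9.1]
pos [512.1  92.4 146.4] yaw 0.8752 z [ 0.0017  0.0015 -1.    ] t 18.4 w 25.2 F [-2.   2.2  9.1] M [0.42  0.717 0.117] ff 44.5
```

```bash

python3 -m inch '{"steps":[[[0,0,-0.5],[0,0,0],1],[[0,0,-0.5],[0,0,0],1],[[0,0,0],[0,0,0],1]]}' >/dev/null; sh r.sh
python3 - <<'E'
from h import *
im,d=grab_frame('side'); np.savez('s4.npz',im=im,d=d); save('s4.png',cv2.resize(im[172:212,215:265],None,fx=12,fy=12,interpolation=cv2.INTER_CUBIC))
E
```

```text
[0.418 0.475 0.114] [-2.   1.9  6.3]
pos [512.   92.4 146.8] yaw 0.8751 z [ 0.0014  0.0015 -1.    ] t 18.8 w 25.4 F [-2.5  2.   5.8] M [0.439 0.504 0.116] ff 44.5
```

View pics/s4.png

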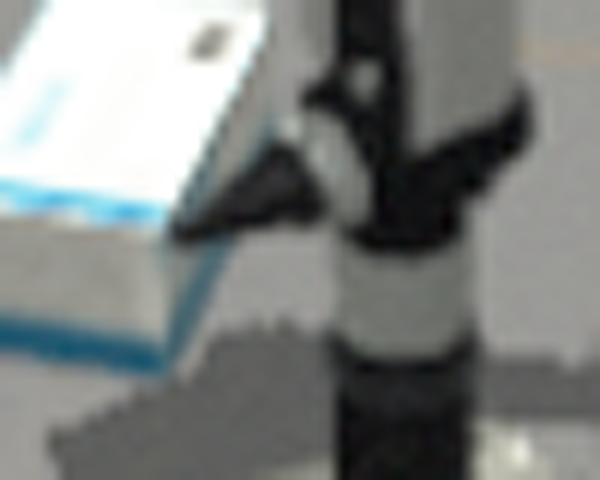

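```bash

python3 -m inch '{"steps":[[[0,0,0],[0,0,-0.02],1],[[0,0,0],[0,0,-0.015],1],[[0,0,0],[0,0,0],1]]}' >/dev/null; sh r.sh
```

```text
[0.349 0.676 0.029] [-2.7  1.7  8.4]
pos [512.   92.3 147.2] yaw 0.91 z [ 0.0014  0.0013 -1.    ] t 19.25 w 25.5 F [-2.8  1.9  8. ] M [0.356 0.668 0.052] ff 44.5
```

```bash

python3 -m inch '{"steps":[[[0,0,-0.5],[0,0,0],1],[[0,0,-0.5],[0,0,0],1],[[0,0,0],[0,0,0],1]]}' >/dev/null; sh r.sh
python3 -m inch '{"steps":[[[0,0,-0.5],[0,0,0],1],[[0,0,-0.5],[0,0,0],1],[[0,0,0],[0,0,0],1]]}' >/dev/null; sh r.sh
```

```text
[0.352 0.654 0.062] [-2.9  1.6  8.2]
pos [511.9  92.3 148. ] yaw 0.91 z [ 0.0013  0.0013 -1.    ] t 19.65 w 25.4 F [-3.4  2.2  7.7] M [0.395 0.668 0.066] ff 44.5
[0.331 0.54  0.05 ] [-2.4  1.6  7.4]
pos [511.9  92.2 148.8] yaw 0.91 z [ 0.0011  0.0012 -1.    ] t 20.05 w 25.5 F [-2.3  1.9  6.7] M [0.288 0.546 0.108] ff 44.5
```

```bash

python3 -m inch '{"steps":[[[0,0,-0.5],[0,0,0],1],[[0,0,-0.5],[0,0,0],1],[[0,0,0],[0,0,0],1]]}' >/dev/null; sh r.sh
python3 -m inch '{"steps":[[[0,0,-0.5],[0,0,0],1],[[0,0,-0.3],[0,0,0],1],[[0,0,0],[0,0,0],1]]}' >/dev/null; sh r.sh
```

```text
[0.414 0.44  0.033] [-1.7  1.5  6.1]
pos [511.8  92.2 149.5] yaw 0.91 z [ 9.0e-04  1.2e-03 -1.0e+00] t 20.45 w 25.2 F [-1.   1.5  6.6] M [0.414 0.4   0.027] ff 44.5
[0.604 0.255 0.079] [-0.7  2.5  5.3]
pos [511.7  92.1 149.9] yaw 0.9099 z [ 5.e-04  8.e-04 -1.e+00] t 20.85 w 25.3 F [-0.2  2.4  5.3] M [0.64  0.249 0.063] ff 44.5
```

```bash

python3 -m inch '{"steps":[[[0,0,-0.5],[0,0,0],1],[[0,0,-0.3],[0,0,0],1],[[0,0,0],[0,0,0],1]]}' >/dev/null; sh r.sh
python3 -m inch '{"steps":[[[0,0,-0.4],[0,0,0],1],[[0,0,-0.3],[0,0,0],1],[[0,0,0],[0,0,0],1]]}' >/dev/null; sh r.sh
```

```text
[ 0.791 -0.102  0.043] [0.8 3.5 1.2]
pos [511.4  91.9 150.2] yaw 0.9098 z [-1.e-04  5.e-04 -1.e+00] t 21.25 w 25.4 F [1.1 3.  1.2] M [ 0.814 -0.153  0.045] ff 44.5
[ 0.866 -0.552  0.067] [ 2.8  3.8 -6.3]
pos [511.1  91.7 150.4] yaw 0.9098 z [-1.e-03  2.e-04 -1.e+00] t 21.65 w 25.4 F [ 2.8  3.5 -7.1] M [ 0.882 -0.572  0.02 ] ff 44.4
```

```bash

python3 -m inch '{"steps":[[[0,0,0.6],[0,0,0],1],[[0,0,0],[0,0,0],1],[[0,0,0],[0,0,0],1]]}' 15 >/dev/null; sh r.sh
python3 -m inch '{"steps":[[[0,0,0],[0,0,0],0.5],[[0,0,0],[0,0,0],0.4],[[0,0,0],[0,0,0],0.3],[[0,0,0],[0,0,0],0.2],[[0,0,0],[0,0,0],0],[[0,0,0],[0,0,0],-0.2],[[0,0,0],[0,0,0],-0.2],[[0,0,0],[0,0,0],-0.2],[[0,0,0],[0,0,0],-0.2],[[0,0,0],[0,0,0],-0.2]]}' >/dev/null; sh r.sh
```

```text
[ 0.382 -0.056  0.112] [-0.2  1.9 -2.9]
pos [511.   91.3 150.5] yaw 0.9098 z [-1.e-03 -6.e-04 -1.e+00] t 22.05 w 25.8 F [-0.2  1.9 -2.6] M [ 0.372 -0.046  0.162] ff 15.0
[-0.028 -0.042  0.022] [ 0.2  0.2 -0.1]
pos [511.4  91.6 150.6] yaw 0.9099 z [-1.e-04 -0.e+00 -1.e+00] t 23.0333 w 56.3 F [ 0.2  0.1 -0.5] M [-0.022 -0.071 -0.009] ff 0.0
```

```bash

python3 -m inch '{"steps":[[[0,0,-5],[0,0,0],-0.2],[[0,0,-10],[0,0,0],-0.2],[[0,0,-20],[0,0,0],-0.2],[[0,0,-20],[0,0,0],-0.2],[[0,0,-20],[0,0,0],-0.2],[[0,0,-20],[0,0,0],-0.2],[[0,0,-15],[0,0,0],-0.2],[[0,0,0],[0,0,0],-0.2]]}'
python3 -m inch '{"steps":[[[-10,20,0],[0,0,0],-0.2],[[-10,20,0],[0,0,0],-0.2],[[-10,20,0],[0,0,0],-0.2],[[-10,20,0],[0,0,0],-0.2],[[-10,20,0],[0,0,0],-0.2],[[-10,20,0],[0,0,0],-0.2],[[-10,20,0],[0,0,0],-0.2],[[-10,20,0],[0,0,0],-0.2],[[-10,15,0],[0,0,0],-0.2],[[0,0,0],[0,0,0],-0.2]]}'
python3 - <<'E'
from h import *
im,d=grab_frame('side'); im2,d2=grab_frame('top')
P=cloud('side',d); r=np.hypot(P[...,0]-.5125,P[...,1]-.0925)
q=P[(r<.07)&(P[...,2]>.15)]; print('top z',np.percentile(q[:,2],[50,95,99]).round(4))
P=cloud('top',d2); r=np.hypot(P[...,0]-.5125,P[...,1]-.0925)
q=P[(r<.07)&(P[...,2]>.15)&(P[...,2]<.2)]; print('top z',np.percentile(q[:,2],[50,95,99]).round(4)); 
f=q[np.hypot(*(q[:,:2]-[.5125,.0925]).T)>.048]; print(len(f),np.arctan2(f[:,1]-.0925,f[:,0]-.5125).round(3), cv2.minAreaRect((q[q[:,2]>.172][:,:2]*1e3).astype(np.float32)))
save('s5.png',np.hstack([cv2.resize(im[130:230,205:305],(399,399)),cv2.resize(im2[140:240,180:280],(399,399))]))
E
```

```text
clock: 23.7
position: [0.5142, 0.0917, 0.266]
eef_rot: [0.898, 0.439, 0.004, 0.002]
force: [1.1, 0.7, 1.0]
grip_width: 0.0565
finger_force: 0.0
clock: 24.53
position: [0.5946, -0.09, 0.2594]
eef_rot: [0.899, 0.438, -0.001, 0.0]
force: [-0.5, 0.1, 0.1]
grip_width: 0.0564
finger_force: 0.0
top z [0.1761 0.1849 0.1868]
top z [0.1802 0.1843 0.1874]
12 [0.941 0.915 0.886 0.992 0.972 0.95  0.928 0.898 0.861 1.    0.983 0.964] ((521.62890625, 105.20655822753906), (79.6731948852539, 27.130184173583984), 53.21577835083008)
```

View pics/s5.png

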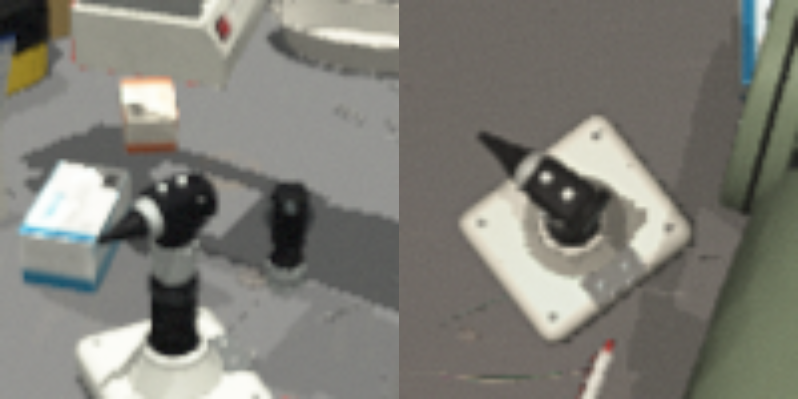

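The head stands upright on the handle, its cone pointing left in the side view at about (100,240). Its top is at 187 mm, which matches the locked height, and the ophthalmoscope head and both boxes are still standing in place.

```bash
python3 -c "
from rig import sign_off
print(sign_off())"
```

```text
the job is handed in; nothing more can be done
None
```

The otoscope head is locked on the battery handle: it held a light upward pull, its top is at the locked height (187 mm), pressing stayed near 15 N and stop torque at about 0.18 N m (single readings up to 0.22). The gripper let go and moved clear, nothing was knocked over, and I handed the job in about 25 s into the 72 s limit.

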